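Tip a sawn stone onto its back and square it up on the measuring board

ROBOT

A 6-joint arm with a two-finger parallel gripper is mounted at the origin on the work surface. World frame = base frame: x ahead of the robot, y to its left, z up, the work surface at z = 0. Lengths are in m, angles in rad, forces in N, time in s.
With the tool pointing down it reaches from about 0.35 to 0.975 m from the base axis. Payload 4.9 kg.
Tool frame: the origin (TCP) lies at the very end of the fingers, on their centre line; the grasp point (between the pads) lies 19 mm behind it; z points along the fingers, x is the direction in which the jaws open and shut, and the axes are right-handed (so a half turn about z gives the same grasp; the last joint's range is limited). The gripper opens to 85 mm and grips with 20 to 120 N. Pads are 22 mm wide; open, the fingers measure 114 mm over their backs; the gripper's body (76 mm by 85 mm) begins 54 mm behind the grasp point. The pads swing forward as they close: fully open they stand 13 mm farther back than shut.
Start: joints at [1.201, 0.053, 1.613, -0, 1.476, -0.119], TCP at [0.155, 0.605, 0.231] pointing down, gripper open.
Joint ranges: [-3.01, 3.01], [-1.01, 2.22], [0.06, 2.58], [-1.02, 4.17], [0.09, 2.62], [-3.14, 3.14]. Speed limits (rad/s): [2.57, 2.57, 3.14, 3.14, 3.14, 3.14].

INTERFACE

Orientations are given as a unit quaternion [w, x, y, z].
In Python, from plant import * gives the robot as it stands.
- The arm moves only by the shell command python3 -m inch 'ROWS'. ROWS is text: rows parted by semicolons, each of 7 numbers parted by spaces: the shift along the tool's x, y, z in m, then the turn, a rotation vector about the tool's x, y, z in rad, then the closure, from 0 (fully open) to 1 (shut). A call has 1 to 10 rows; each row shifts and turns the commanded pose from where the row before left it, along the tool's axes as they then stand; what a row does not reach is not made up. A row lasts 1/12 s, in which the tool goes at most 41.7 mm and 7.16 degrees, less where a joint would pass 70% of its speed; a pose out of reach is approached as far as the arm can. A call with a gripper value outside its range is refused whole. The fingers move at their own pace and stop on an object; the grip force is fixed at half the most. Time passes only in rows, so rows that do not move let the fingers close. It gives the time, the measured TCP pose, the force and the opening at its end, in the units of the state.
- state(): the state, without advancing time (a new reading comes with each control period).
- grab_frame(name): name is "side" or "top"; returns the picture (400x640x3 uint8, blue, green, red); there is no depth.
- camera_info(name): a dict with "vertical_fov" (degrees; the focal length in pixels is half the picture's height over the tangent of half this angle, whatever the lens; pixels are square), "cx", "cy" (the principal point, pixels), "origin" and "rotation" of the camera in the world. Camera axes: x right, y down, z forward; pixel columns grow to the right and rows downward; lengths in m; the calibration is good to about 2 mm. A picture is of the moment at which its call begins. camera_info takes no time and is no camera call.
- job_done(): hands the job in, once; it reports no verdict.
The state is a dict: "time": time; "joint_pos": joint angles; "joint_vel": joint speeds; "joint_efforts": joint torques, N m; "tool_pos": TCP position; "tool_rot": TCP orientation; "contact_force": force on the tool from outside, world axes, zero at the start; "ft_torque": the same for the moment, N m; "gripper_width": opening from 0.0 (shut) to 1.0 (fully open).
Only numpy, scipy, OpenCV 4.12 (cv2) and the standard library are available. Lean on these libraries where they do the work, as an engineer would, in place of code of your own. Each camera call takes 0.05 s, during which the arm holds its last target.

TASK

The sawn brown stone standing on the cork board has to be measured: tip it over by pushing it high on its polished green side, so that it lies on the board with the green side up. Then, pushing gently and never lifting it off the board, swing it round until its long side is pressed firmly home along the aluminium fence and its end, the one that was on top, is up against the brass peg. Leave the stone lying there, and leave everything else on the table where it is.

Things in the scene. Friction and masses are not known exactly. Their poses are not given: they have to be found in the camera images.
- stone: brown sawn stone block, 40 x 58 x 120 mm, about 0.7 kg (varies by a fifth; friction varies too), loose; it starts standing on its 40 x 58 mm end on the board's cork. Origin at the centre of that end; z along its 120 mm length (up while it stands); x across the 40 mm thickness, pointing out of the polished green face (58 x 120 mm, pale streaks); y across the 58 mm width
- stone_center (a point): the middle of the stone, 60 mm along its z from the origin. Pushed level near the top of the green face it tips once the top has gone about 40 mm; pushed low it slides. Tipped away from its green face it falls on the board clear of fence and peg, top end towards them, 0.2 to 0.5 rad askew to the fence. Sliding it while it lies takes about 3 to 6 N
- stage: fixed plywood measuring board lined with cork, 270 (x) x 310 (y) mm, 15 mm thick; origin at the centre of its underside, z up, cork surface at z = 15 mm. The board's place and turn on the table vary
- fence: low aluminium bar fixed on the board, 16 mm wide, 140 mm long along the board's y axis, 20 mm high above the cork. Origin at the foot of its inner face, at mid length; the inner face looks to the board's +x and lies at board x = -54 mm; the bar spans board y = -105 to +35 mm. Same axes as the board
- peg: upright brass peg fixed on the board, 12 mm diameter, 28 mm high above the cork, origin at its foot on its axis, at board x = -43, y = -91 mm (11 mm from the fence face). When the stone is home, its middle is at board x = -25, y = -25 mm and its z axis points along board -y
- red_stone: bystander: sawn stone with a dark red face, 45 x 60 x 100 mm, standing on the table beside the board; origin under its centre
- jar: bystander: amber jar, 60 mm diameter, 100 mm high, origin under its centre
- loupe: bystander: black magnifier, 42 mm diameter, 22 mm high, origin under its centre
- mug: bystander: blue mug, 80 mm diameter, 90 mm high, origin under its centre
Not all that is in view belongs to the job. What is shaped like the stone but blue or purple is not meant.

How it is judged:
On the way, in this order (a step that is already met when the one before it is completed fails the run):
1. the stone lies on the board, green face up, and has come to rest (angle between stone's own x axis and vertical below 0.1 rad and height (world z) of stone_center below 0.045 m and linear speed of stone below 0.03 m/s), for 0.15 s.
2. the stone lies along the fence (within 2.6 degrees) and is pressed against it with at least 3 N (angle between stone's own x axis and vertical below 0.1 rad and angle between the z axis of stone and the y axis of stage, either way round below 0.045 rad and x of stone_center in the frame of stage below -0.0215 m and contact force between stone and fence above 3 N), for 0.1 s.
At the end, for the whole second after the job is handed in: the stone lies at rest on the board, green face up, its long side along the fence within 2.6 degrees and 3.5 mm, its former top end within 4 mm of the peg (angle between stone's own x axis and vertical below 0.1 rad and angle between the z axis of stone and the y axis of stage, either way round below 0.045 rad and x of stone_center in the frame of stage between -0.0285 and -0.0215 m and y of stone_center in the frame of stage between -0.0285 and -0.021 m and y of stone in the frame of stage above 0 m and height (world z) of stone_center below 0.04 m and linear speed of stone below 0.01 m/s); the robot touches nothing.
It fails at once if the stone is pushed or squeezed with more than 35 N (contact force between any of the arm, the fingers and stone above 35 N).
It fails at once if the stone is lifted off the board (height (world z) of stone_center above 0.1 m).
It fails at once if something else on the table is moved more than 20 mm (distance of any of red_stone, jar, loupe, mug from where it was at the start of the episode above 0.02 m).
It also fails if it takes over 72 s, if anything falls off the work surface, if the arm or the gripper's body presses on something with over 40 N, if the wrist force passes 120 N, or if a joint passes its speed limit or range.

## Working session

There is one attempt and no reset: what is moved stays moved. The work goes in short steps, Python scripts to look and compute and a shell command to move; the robot and the scene stay as the last step left them, time stands still between calls to the robot, and variables do not carry over. Pictures are saved under pics/ and viewed, and the job is handed in when it is done.

```bash
ls; mkdir -p pics
python3 - <<'E'
from plant import *
import cv2
s=state();print(s)
for n in("side","top"):
    print(n,camera_info(n)); cv2.imwrite(f"pics/{n}0.png",grab_frame(n))
E
```

```text
pics
{'time': 0.0, 'joint_pos': array([ 1.20099190e+00,  5.33752219e-02,  1.61426461e+00,  2.78251806e-06,
        1.47599090e+00, -1.19002812e-01]), 'joint_vel': array([ 5.11108392e-04, -3.10054562e-04, -9.63623378e-05, -1.26602785e-03,
       -3.76695061e-04,  1.37807277e-04]), 'joint_efforts': array([ 1.92663215e-04, -3.93698072e+01, -3.70165980e+01, -1.54681502e-04,
        7.30950764e-03, -8.22176077e-06]), 'tool_pos': array([0.15489212, 0.60487512, 0.23006918]), 'tool_rot': array([ 5.23604876e-04,  7.89993525e-01,  6.13114338e-01, -8.74227553e-04]), 'contact_force': array([-0.30534011, -0.59222004,  0.15894106]), 'ft_torque': array([ 0.00907024, -0.00484028, -0.01962815]), 'gripper_width': 1.0039599894335196}
side {'vertical_fov': 47.14517151259183, 'cx': 314.5360424557774, 'cy': 199.6688242458732, 'origin': array([0.43701292, 1.01235134, 0.73133409]), 'rotation': array([ 0.04641981, -0.06634346,  0.87579487, -0.47584355])}
top {'vertical_fov': 52.87430425328786, 'cx': 323.55452628756683, 'cy': 202.1473596376592, 'origin': array([ 0.36384892, -0.01015612,  1.12199059]), 'rotation': array([-0.07816291,  0.71294899, -0.69285683,  0.0744561 ])}
```

View pics/side0.png

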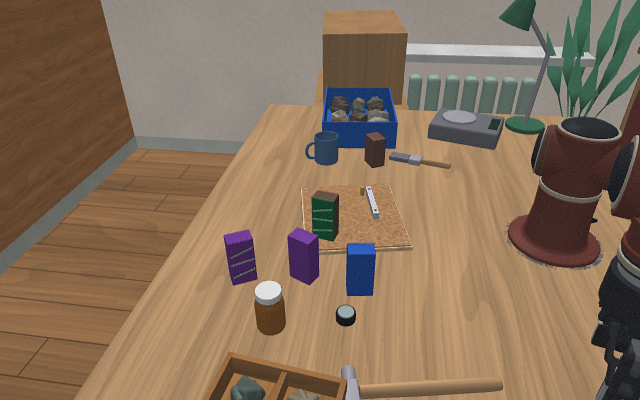

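View pics/top0.png

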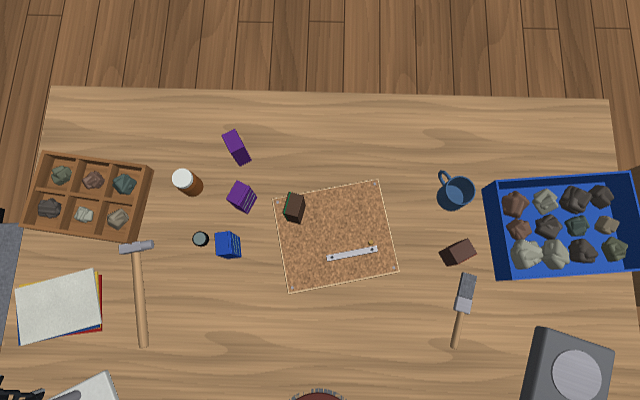

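The side view shows the stone with its green face towards the camera at about (325,215). The board is at (355,217), the fence at (372,202) and the peg at (363,190). In the top view the stone is at (294,207), the fence at (352,254) and the peg near (372,246). I'll enlarge these.

Run:
```python
import cv2
a=cv2.imread("pics/top0.png")[170:300,260:410]; cv2.imwrite("pics/top0c.png",cv2.resize(a,None,fx=4.6*1.1,fy=4.6*1.0*1.1*1.0,interpolation=cv2.INTER_CUBIC)[:600] if 0 else cv2.resize(a,None,fx=4,fy=4,interpolation=cv2.INTER_CUBIC))
a=cv2.imread("pics/side0.png")[170:260,290:420]; cv2.imwrite("pics/side0c.png",cv2.resize(a,None,fx=6,fy=6,interpolation=cv2.INTER_CUBIC))
```

```text
(no output)
```

View pics/top0c.png

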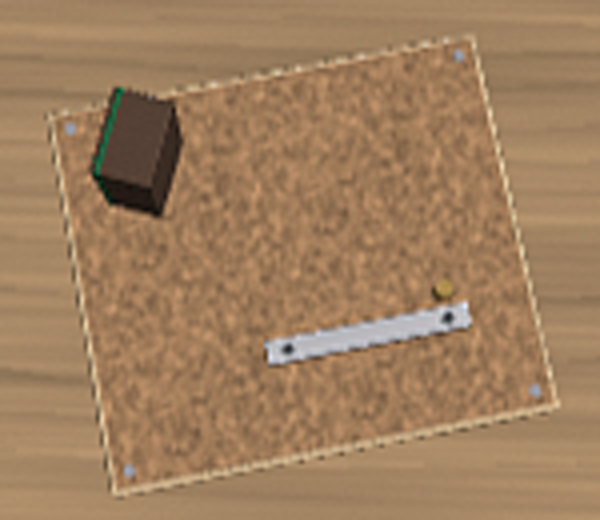

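View pics/side0c.png

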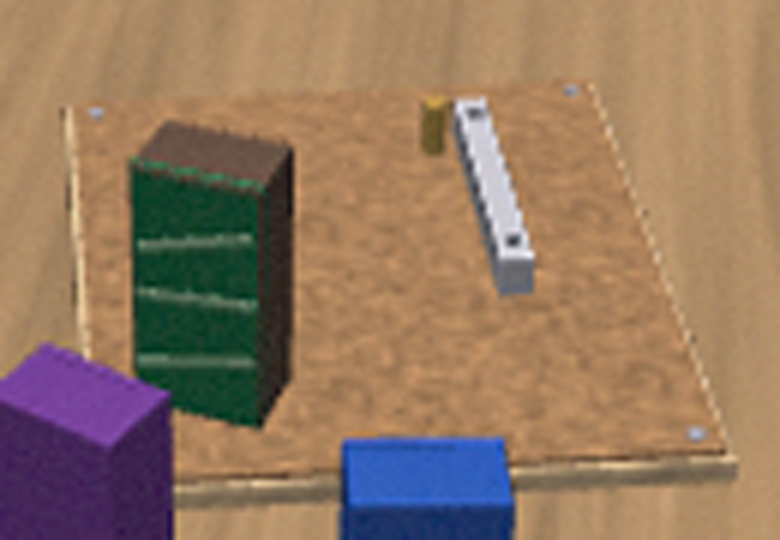

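```bash
cat > h.py <<'E'
import numpy as np, cv2
from scipy.spatial.transform import Rotation as R
from scipy.optimize import least_squares
from plant import camera_info
CI={n:camera_info(n) for n in("side","top")}
def proj(n,P,k=0):
    c=CI[n]; q=c["rotation"]; r=R.from_quat([q[1],q[2],q[3],q[0]])
    p=r.inv().apply(np.atleast_2d(P)-c["origin"]); f=200/np.tan(np.radians(c["vertical_fov"]/2))
    u=p[:,:2]/p[:,2:]; r2=(u**2).sum(1,keepdims=True); u=u*(1+k*r2)
    return u*f+[c["cx"],c["cy"]]
def se2(P,x,y,a):
    P=np.atleast_2d(np.array(P,float)); c,s=np.cos(a),np.sin(a)
    return np.c_[c*P[:,0]-s*P[:,1]+x, s*P[:,0]+c*P[:,1]+y, P[:,2]]
def crop(px,o,s): return (np.array(px,float)+.5)/s-.5+np.array(o)
E
cat > fit.py <<'E'
from h import *
T=lambda p:crop(p,(260,170),4); S=lambda p:crop(p,(290,170),6)
b=[(.135,.155,.015),(.135,-.155,.015),(-.135,-.155,.015),(-.135,.155,.015),(-.043,-.091,.043)]
bt=T([(50,117),(472,38),(558,404),(115,493),(444,287)])
bs=S([(66,107),(590,83),(735,458),(434,98)]); bsP=[b[1],b[2],b[3],b[4]]
st=[(.02,-.029,.135),(.02,.029,.135),(-.02,.029,.135),(-.02,-.029,.135)]
def run(sides):
  def res(p):
    r=[]
    kt,ks=p[6],p[7]
    if 't' in sides: r+=[proj("top",se2(b,*p[:3]),kt)-bt]
    if 's' in sides: r+=[proj("side",se2(bsP,*p[:3]),ks)-bs]
    P=[(.02,-.029,.135),(.02,.029,.135),(-.02,-.029,.135),(-.02,.029,.135)]
    if 't' in sides: r+=[proj("top",se2(P,*p[3:6]),kt)-T([TA,TB,TC,TD])]
    P=[(.02,.029,.135),(.02,-.029,.135),(-.02,.029,.135),(.02,-.029,.015),(.02,.029,.015),(-.02,-.029,.135)]
    # side: green face corners left/right: decided by naming
    if 's' in sides: r+=[proj("side",se2(SP,*p[3:6]),ks)-S(SI)]
    return np.r_[np.vstack(r).ravel(),1e-2*p[6:]]
  q=least_squares(res,[.4,0.05,-.2,.45,.1,1.6,0,0]); print(sides,q.x.round(4),np.abs(q.fun).max().round(2)); print(q.fun[:-2].reshape(-1,2).round(1).tolist())
  return q.x
# stone x = out of green; +y is 90deg ccw from x seen from above. green faces image-left in top (world +y): x=+worldy, y=-worldx => down in image
TA,TB,TC,TD=(118,88),(95,172),(178,103),(153,190)
SP=[(.02,-.029,.135),(.02,.029,.135),(.02,.029,.015),(-.02,.029,.135),(-.02,-.029,.135),(-.02,.029,.015)]
SI=[(133,158),(262,187),(262,427),(293,147),(168,122),(291,380)]
for s in("t","s","ts"): p=run(s)
x,y,a=p[:3]
print("stone in board", (R.from_euler('z',-a).apply([p[3]-x,p[4]-y,0])).round(4), p[5]-a)
E
python3 fit.py
```

```text
t [ 0.5154 -0.034   0.223   0.5734  0.0733  1.3383 -0.3532  0.    ] 0.75
[[-0.5, -0.2], [0.4, -0.7], [-0.4, 0.0], [0.4, 0.1], [0.2, 0.7], [0.1, -0.3], [-0.5, 0.4], [0.2, -0.1], [0.3, -0.0]]
s [ 0.5159 -0.0222  0.2253  0.5735  0.0795  1.3299  0.     -0.3532] 1.27
[[-0.5, -0.4], [0.3, -0.6], [-0.1, -0.3], [0.3, 1.3], [-0.8, 0.9], [0.0, 0.8], [-0.2, 0.5], [0.7, -0.8], [-0.3, -1.2], [0.5, -0.5]]
ts [ 0.5166 -0.0317  0.2216  0.5737  0.0753  1.3253 -0.2717 -0.178 ] 2.22
[[-1.3, -0.7], [-0.2, -1.1], [-0.9, 0.1], [-0.7, 0.0], [-0.5, 0.4], [0.0, -2.2], [0.7, -2.2], [0.4, -2.0], [0.5, -0.4], [-0.6, -0.5], [-1.5, 0.1], [-0.4, -0.1], [-0.7, -0.1], [-0.6, -0.1], [0.1, -0.1], [-0.1, -0.4], [0.9, -1.7], [-0.0, -2.1], [0.7, -1.3]]
stone in board [0.0792 0.0919 0.    ] 1.1037184998470495
```

Run:
```python
import cv2
for n,(y0,y1,x0,x1) in dict(t1=(70,120,40,640)).items():
    a=cv2.imread("pics/top0.png")[y0:y1,x0:x1]; cv2.imwrite("pics/e1.png",cv2.resize(a,(800,300)))
a=cv2.imread("pics/side0.png")[100:400,60:320]; cv2.imwrite("pics/e2.png",cv2.resize(a,None,fx=2,fy=2))
import numpy as np
g=cv2.cvtColor(cv2.imread("pics/top0.png"),6).astype(float)
for x in range(60,610,50):
    c=cv2.GaussianBlur(g,(5,5),1)[75:110,x]; print(x,75+np.argmax(np.diff(c)),end=' ; ')
```

```text
60 85 ; 110 86 ; 160 87 ; 210 88 ; 260 90 ; 310 91 ; 360 92 ; 410 93 ; 460 95 ; 510 96 ; 560 97 ;
```

View pics/e1.png

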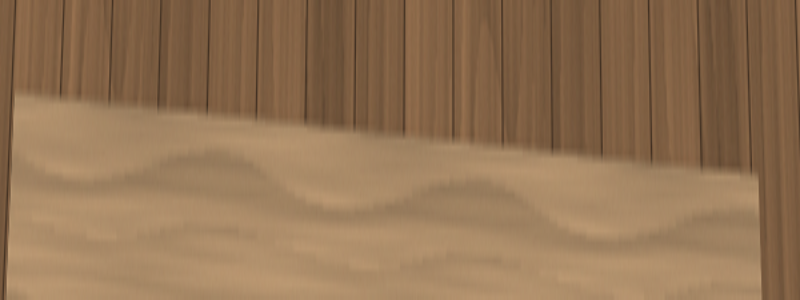

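View pics/e2.png

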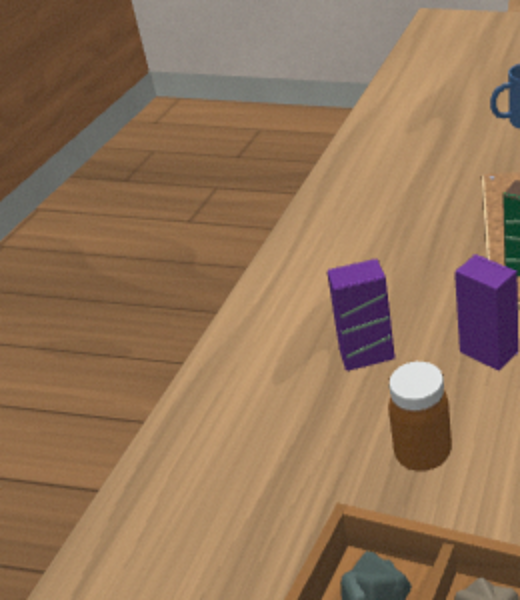

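Straight table edges mean no lens distortion, so I'll refit with k=0.

```bash
sed -i 's/1e-2\*p\[6:\]/1e3*p[6:]/' fit.py; python3 fit.py
```

```text
t [ 0.5177 -0.0331  0.2223  0.5734  0.0731  1.3388 -0.      0.    ] 1.67
[[-1.1, -1.0], [0.5, -1.7], [1.0, 0.9], [-0.7, 1.2], [0.3, 0.3], [0.0, -0.3], [-0.6, 0.4], [0.3, -0.1], [0.3, 0.0]]
s [ 0.5187 -0.024   0.2163  0.5736  0.0793  1.3308 -0.     -0.    ] 1.22
[[-0.9, -1.0], [0.6, -1.0], [0.4, 0.5], [-0.2, 0.9], [-0.8, 0.8], [0.0, 0.8], [-0.2, 0.6], [0.7, -0.9], [-0.3, -1.2], [0.6, -0.4]]
ts [ 0.5181 -0.0314  0.2198  0.5738  0.0752  1.3255 -0.     -0.    ] 2.25
[[-1.6, -1.3], [0.1, -1.7], [0.3, 0.9], [-1.5, 0.9], [-0.4, 0.2], [-0.4, -2.2], [0.7, -2.2], [0.7, -1.5], [0.1, -0.4], [-0.6, -0.6], [-1.5, 0.1], [-0.4, -0.1], [-0.7, -0.1], [-0.6, -0.1], [0.1, -0.1], [-0.1, -0.3], [0.9, -1.7], [-0.1, -2.1], [0.7, -1.3]]
stone in board [0.0775 0.0918 0.    ] 1.1056918774902522
```

Run:
```python
import cv2
a=cv2.imread("pics/top0.png")[120:270,165:315]; cv2.imwrite("pics/top0d.png",cv2.resize(a,None,fx=4,fy=4,interpolation=cv2.INTER_CUBIC))
```

```text
(no output)
```

View pics/top0d.png

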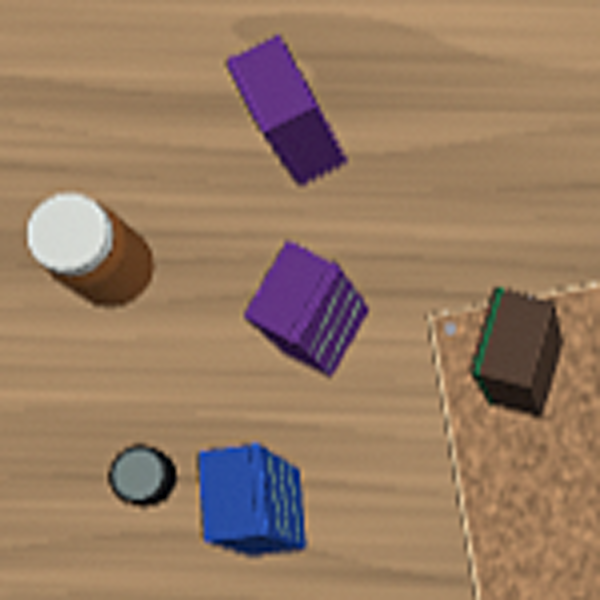

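```bash
python3 -m inch '-.022 .0335 0 0 0 0 1;-.022 .0335 0 0 0 0 1;-.022 .0335 0 0 0 0 1;-.022 .0335 0 0 0 0 1;-.022 .0335 0 0 0 0 1;-.022 .0335 0 0 0 0 1;-.022 .0335 0 0 0 0 1;-.022 .0335 0 0 0 0 1;-.022 .0335 0 0 0 0 1;-.022 .0335 0 0 0 0 1'; python3 -m inch '-.022 .0335 0 0 0 0 1;-.022 .0335 0 0 0 0 1;-.022 .0335 0 0 0 0 1;-.022 .0335 0 0 0 0 1;-.022 .0335 0 0 0 0 1;0 0 0 0 0 0 1;0 0 0 0 0 0 1'
```

```text
time: 0.93
tool_pos: [0.4257, 0.3074, 0.2309]
tool_rot: [-0.0, 0.79, 0.613, -0.0]
contact_force: [1.0, 0.9, 0.3]
gripper_width: -0.002
time: 1.52
tool_pos: [0.5607, 0.1593, 0.2304]
tool_rot: [-0.001, 0.791, 0.612, -0.001]
contact_force: [0.2, 0.4, -1.1]
gripper_width: 0.0
```

```bash
python3 -m inch '-.010 .016 0 0 0 0 1;-.008 .016 0.03 0 0 0 1;0 0 0.035 0 0 0 1;0 0 .025 0 0 0 1;0 0 .022 0 0 0 1;0 0 0 0 0 0 1;0 0 0 0 0 0 1'
python3 - <<'E'
from h import *
from plant import *
s=state();print(s['tool_pos'],s['contact_force'])
for n in("side","top"):
    im=grab_frame(n); u=proj(n,s['tool_pos'])[0]; print(n,u)
    x,y=int(u[0])-60,int(u[1])-45; a=im[y:y+90,x:x+120]; print(x,y)
    cv2.imwrite(f"pics/{n}1.png",cv2.resize(a,None,fx=6,fy=6,interpolation=cv2.INTER_CUBIC))
E
```

```text
time: 2.1
tool_pos: [0.5847, 0.1366, 0.1178]
tool_rot: [-0.001, 0.79, 0.614, -0.002]
contact_force: [0.4, -0.4, 0.4]
gripper_width: -0.0
[0.58468957 0.13655937 0.11777681] [ 0.43352642 -0.36794106  0.36496304]
side [317.03024416 213.71178345]
257 168
top [269.57602308 200.53076693]
209 155
```

View pics/side1.png

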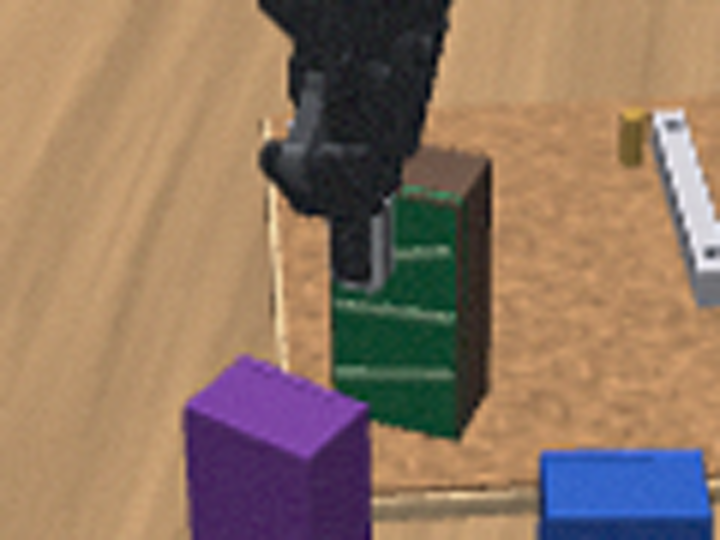

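View pics/top1.png

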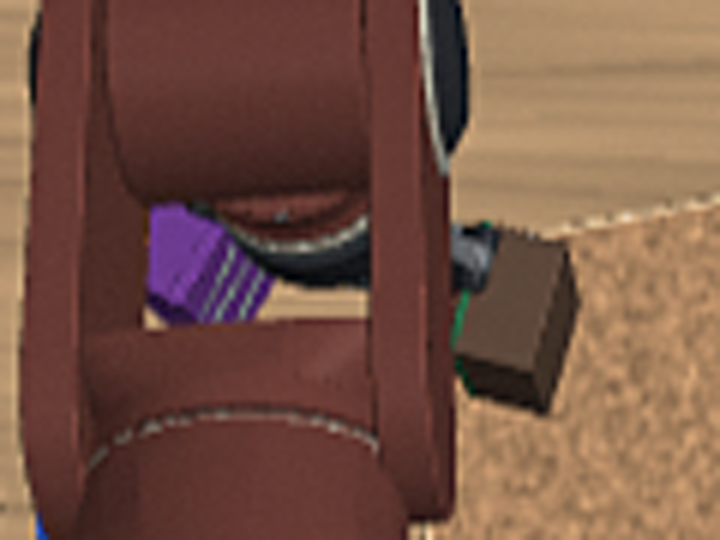

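The finger tip is at about (317,215) in the side view, in line with the upper green face. I'll push along −tool x.

```bash
python3 -m inch '-.006 .003 0 0 0 0 1;-.006 0 0 0 0 0 1;-.005 0 0 0 0 0 1;-.003 0 0 0 0 0 1;-.003 0 0 0 0 0 1;-.003 0 0 0 0 0 1;-.003 0 0 0 0 0 1;-.003 0 0 0 0 0 1;-.003 0 0 0 0 0 1;-.003 0 0 0 0 0 1'
python3 -m inch '-.003 0 0 0 0 0 1;-.003 0 0 0 0 0 1;-.003 0 0 0 0 0 1;-.003 0 0 0 0 0 1'
python3 - <<'E'
from h import *
from plant import *
s=state();print(s['tool_pos'],s['contact_force'])
im=grab_frame("side");cv2.imwrite("pics/s2.png",cv2.resize(im[150:260,270:410],None,fx=5,fy=5))
E
```

```text
time: 3.03
tool_pos: [0.58, 0.0979, 0.1194]
tool_rot: [0.0, 0.79, 0.613, 0.0]
contact_force: [0.3, 1.5, 0.8]
gripper_width: -0.001
time: 3.37
tool_pos: [0.5768, 0.0861, 0.1192]
tool_rot: [-0.0, 0.79, 0.613, -0.0]
contact_force: [0.4, 0.6, 0.6]
gripper_width: 0.001
[0.57683071 0.08614716 0.11916914] [0.36207127 0.5605687  0.58214066]
```

View pics/s2.png

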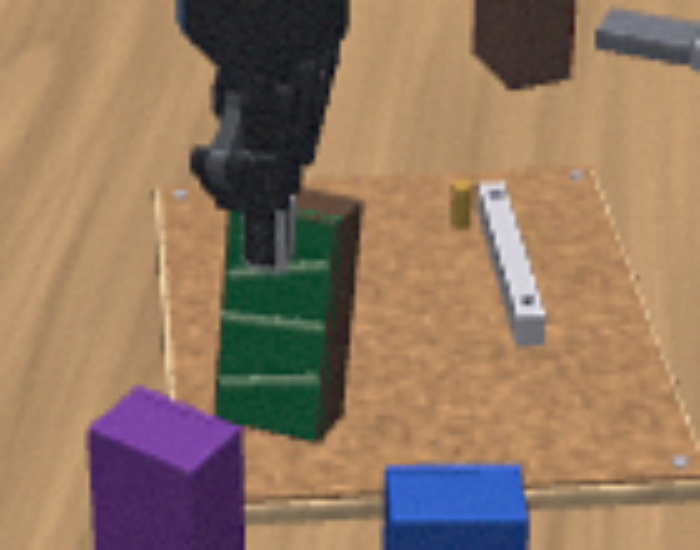

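It is tipping, so I'll continue.

```bash
python3 -m inch '-.003 0 0 0 0 0 1;-.003 0 0 0 0 0 1;-.003 0 0 0 0 0 1;-.003 0 0 0 0 0 1;-.003 0 0 0 0 0 1;-.003 0 0 0 0 0 1'
python3 - <<'E'
from h import *
from plant import *
s=state();print(s['tool_pos'],s['contact_force'])
im=grab_frame("side");cv2.imwrite("pics/s3.png",cv2.resize(im[150:260,270:410],None,fx=5,fy=5))
E
```

```text
time: 3.92
tool_pos: [0.5724, 0.0687, 0.1193]
tool_rot: [-0.0, 0.79, 0.613, -0.0]
contact_force: [-0.7, 0.6, 0.2]
gripper_width: 0.004
[0.5724157  0.06870405 0.11926068] [-0.66903142  0.57277883  0.16711764]
```

View pics/s3.png

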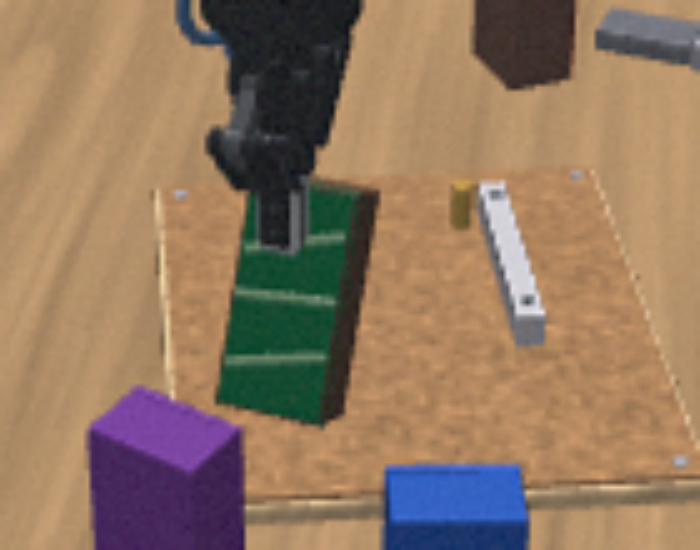

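```bash
python3 -m inch '-.003 0 0 0 0 0 1;-.003 0 0 0 0 0 1;-.003 0 0 0 0 0 1;-.003 0 0 0 0 0 1;-.003 0 0 0 0 0 1;0 0 -.01 0 0 0 1;0 0 -.01 0 0 0 1;0 0 -.01 0 0 0 1;0 0 -.02 0 0 0 1;0 0 -.02 0 0 0 1'
python3 - <<'E'
from h import *
from plant import *
s=state();print(s['tool_pos'],s['contact_force'])
im=grab_frame("side");cv2.imwrite("pics/s4.png",cv2.resize(im[150:260,270:410],None,fx=5,fy=5))
E
```

```text
time: 4.8
tool_pos: [0.5687, 0.0547, 0.1908]
tool_rot: [-0.0, 0.79, 0.613, 0.0]
contact_force: [0.5, -0.7, 0.8]
gripper_width: 0.002
[0.56873915 0.05468977 0.19080965] [ 0.54688229 -0.70249008  0.82662216]
```

View pics/s4.png

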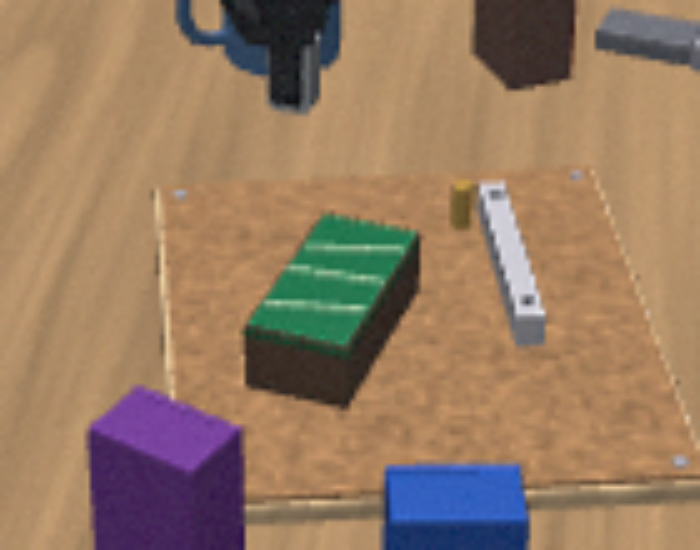

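The stone lies on the board, green side up, at about (333,206) in the side frame. I'll move the tool to its board +x side and turn it to the board axes.

```bash
python3 -m inch '-.0075 .027 0 0 0 0 .3;-.0075 .027 0 0 0 0 .3;-.0075 .027 0 0 0 0 .3;0 0 0 0 0 -.1175 .3;0 0 0 0 0 -.1175 .3;0 0 0 0 0 -.1175 .3;0 0 0 0 0 -.1175 .3;0 0 0 0 0 0 .3'
python3 - <<'E'
from h import *
from plant import *
s=state();print(s['tool_pos'],s['tool_rot'])
im=grab_frame("side");cv2.imwrite("pics/s5.png",im); cv2.imwrite("pics/s5c.png",cv2.resize(im[150:260,270:410],None,fx=5,fy=5,interpolation=2))
im=grab_frame("top");cv2.imwrite("pics/t5.png",im); cv2.imwrite("pics/t5c.png",cv2.resize(im[170:300,260:410],None,fx=4,fy=4,interpolation=2))
E
```

```text
time: 5.52
tool_pos: [0.6423, 0.0127, 0.1905]
tool_rot: [0.001, 0.625, 0.781, 0.0]
contact_force: [-0.3, -0.9, 0.3]
gripper_width: 0.699
[0.64228978 0.01267574 0.19053964] [6.85340899e-04 6.24744210e-01 7.80829034e-01 4.71100330e-04]
```

View pics/s5c.png

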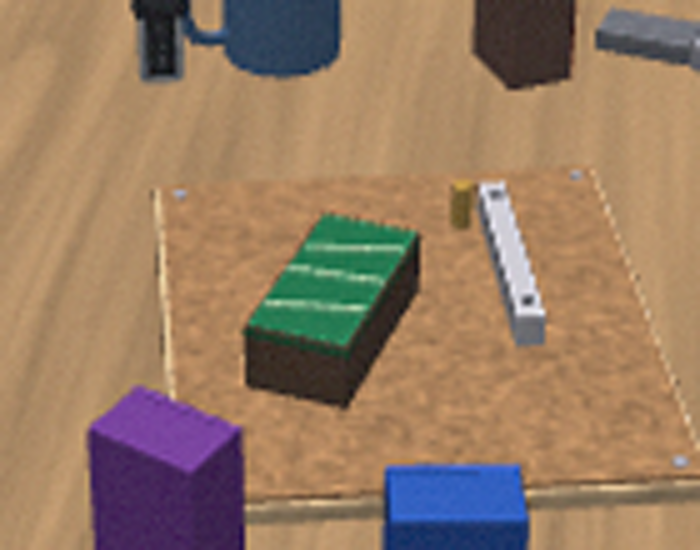

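View pics/t5c.png

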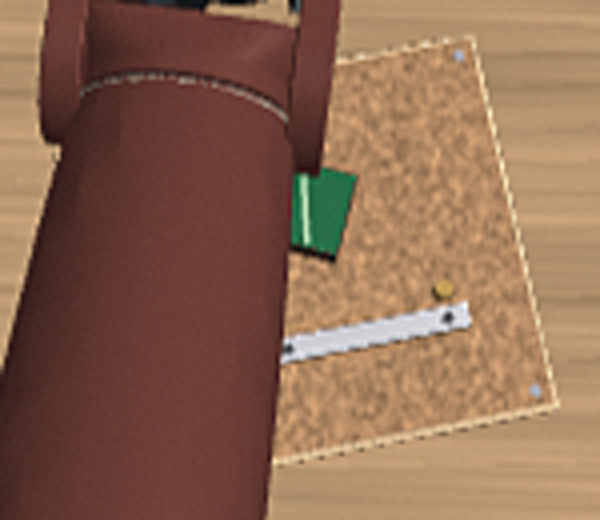

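```bash
cat > fit2.py <<'E'
from h import *
import h
def projp(n,P,d):
    c=CI[n]; q=c["rotation"]; r=R.from_quat([q[1],q[2],q[3],q[0]])*R.from_rotvec(d[3:])
    p=r.inv().apply(np.atleast_2d(P)-c["origin"]-d[:3]); f=200/np.tan(np.radians(c["vertical_fov"]/2))
    return p[:,:2]/p[:,2:]*f+[c["cx"],c["cy"]]
T=lambda p:crop(p,(260,170),4); S=lambda p:crop(p,(290,170),6)
def lying(P,x,y,a): # stone coords (centre-based): long axis u (to former top) yaw a, width v ; z=.055 top
    return se2(P,x,y,a)
B=[(.135,.155,.015),(.135,-.155,.015),(-.135,-.155,.015),(-.135,.155,.015),(-.043,-.091,.043),(-.054,-.105,.035),(-.07,-.105,.035),(-.054,.035,.035),(-.07,.035,.035)]
BT=T([(50,117),(472,38),(558,404),(115,493),(444,287),(466,303),(470,326),(266,341),(268,365)])
BSP=[B[1],B[2],B[3],B[4],B[5],B[6],B[7],B[8]]
BS=S([(66,107),(590,83),(735,458),(434,98),(456,100),(484,98),(500,263),(533,255)])
# stone corner: u=.06 top end; v +left of u
def solve(SC,SCpx,TC,TCpx,verbose=1):
    def res(p):
        dt,ds=p[6:12],p[12:18]
        r=[projp("top",se2(B,*p[:3]),dt)-BT, projp("side",se2(BSP,*p[:3]),ds)-BS]
        if len(SC): r.append(projp("side",se2(SC,*p[3:6]),ds)-SCpx)
        if len(TC): r.append(projp("top",se2(TC,*p[3:6]),dt)-TCpx)
        return np.r_[np.vstack(r).ravel()/.6, dt[:3]/.002,dt[3:]/.003,ds[:3]/.002,ds[3:]/.003]
    q=least_squares(res,np.r_[.517,-.03,.22,.555,0,-1.8,np.zeros(12)]); p=q.x
    x,y,a=p[:3]; sb=R.from_euler('z',-a).apply([p[3]-x,p[4]-y,0])
    print("board",p[:3].round(4),"stone",p[3:6].round(4),"in board",sb[:2].round(4),"skew",round(p[5]-a+np.pi/2,4))
    if verbose: print("res px max",np.abs(q.fun[:-12]*.6).max().round(2)); print((q.fun[:-12]*.6).reshape(-1,2).round(1).tolist()); print(p[6:].round(4))
    return p
E
cat > f5.py <<'E'
from fit2 import *
c=lambda u,v:(u*.06,v*.029,.055)
# u toward -y ; left of u (v=+) = world +x side
S5=lambda p:crop(p,(270,150),5)
solve([c(1,1),c(1,-1),c(-1,-1),c(-1,1)],S5([(326,214),(418,235),(350,348),(246,327)]),[c(1,1),c(1,-1)],T([(356,175),(334,255)]))
E
python3 f5.py
```

```text
board [ 0.5197 -0.0348  0.22  ] stone [ 0.5562 -0.0068 -1.7901] in board [0.0418 0.0194] skew -0.4393
res px max 1.32
[[-0.9, -1.0], [0.4, -1.3], [0.6, 0.9], [-0.8, 0.9], [0.1, 0.3], [0.1, -0.3], [0.4, -0.3], [-0.5, 0.1], [0.1, -0.1], [-0.2, -1.0], [0.6, -1.0], [0.5, -0.5], [0.1, 0.8], [-0.7, 0.1], [0.1, 0.2], [-0.2, -0.2], [0.3, 0.8], [-0.7, 0.0], [0.7, -0.3], [-0.1, 0.6], [-0.4, 0.3], [-0.0, -0.1], [0.4, 0.6]]
[-0.0002 -0.0004  0.0037  0.0016  0.0013  0.0003  0.0002  0.0004  0.001
  0.0035 -0.0008 -0.0008]
```

```bash
python3 -m inch '0 0 .04 0 0 0 .3;0 0 .04 0 0 0 .3;0 0 .04 0 0 0 .3;0 0 .03 0 0 0 .3;0 0 .016 0 0 0 .3;0 -.005 0 0 0 0 .3;0 -.006 0 0 0 0 .3;0 -.004 0 0 0 0 .3;0 -.004 0 0 0 0 .3;0 -.004 0 0 0 0 .3'; python3 -m inch '0 -.004 0 0 0 0 .3;0 -.004 0 0 0 0 .3'
python3 - <<'E'
from h import *
from plant import *
s=state();print(s['tool_pos'],s['contact_force'])
im=grab_frame("side"); cv2.imwrite("pics/s6c.png",cv2.resize(im[150:260,270:410],None,fx=5,fy=5,interpolation=2))
E
```

```text
time: 6.45
tool_pos: [0.6204, 0.0073, 0.0259]
tool_rot: [0.002, 0.626, 0.78, 0.001]
contact_force: [0.9, 1.0, 0.8]
gripper_width: 0.697
time: 6.62
tool_pos: [0.6122, 0.0059, 0.0247]
tool_rot: [0.001, 0.626, 0.78, 0.001]
contact_force: [3.4, 1.4, 0.9]
gripper_width: 0.699
[0.61219183 0.00585342 0.0246898 ] [3.36697039 1.42610482 0.92862489]
```

View pics/s6c.png

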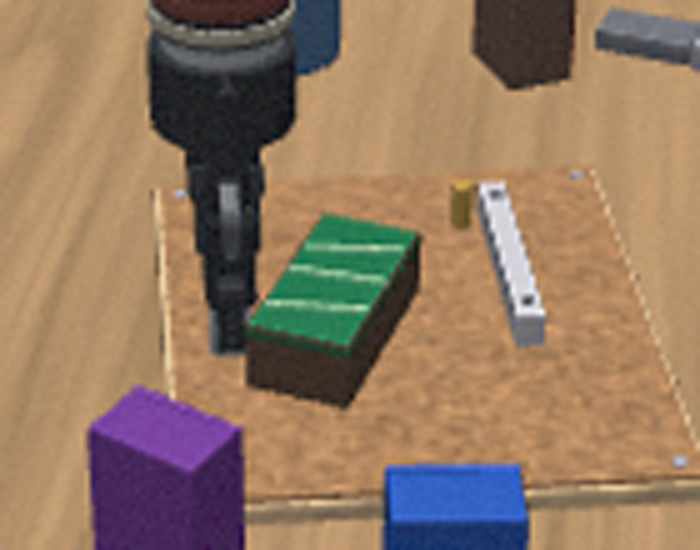

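The near finger touches the stone near its close end, with about 3.6 N. I'll keep pushing gently.

```bash
python3 -m inch '0 -.004 0 0 0 0 .3;0 -.004 0 0 0 0 .3;0 -.004 0 0 0 0 .3;0 -.004 0 0 0 0 .3;0 -.004 0 0 0 0 .3'; python3 -m inch '0 -.004 0 0 0 0 .3;0 -.004 0 0 0 0 .3;0 -.004 0 0 0 0 .3;0 -.004 0 0 0 0 .3'
python3 - <<'E'
from h import *
from plant import *
s=state();print(s['tool_pos'],s['contact_force'])
im=grab_frame("side"); cv2.imwrite("pics/s7c.png",cv2.resize(im[150:260,270:410],None,fx=5,fy=5,interpolation=2))
E
```

```text
time: 7.08
tool_pos: [0.5924, 0.0017, 0.0239]
tool_rot: [0.001, 0.626, 0.78, 0.001]
contact_force: [4.0, 3.2, 1.7]
gripper_width: 0.704
time: 7.42
tool_pos: [0.5766, -0.0015, 0.0238]
tool_rot: [0.0, 0.626, 0.78, 0.001]
contact_force: [4.4, 3.6, 1.3]
gripper_width: 0.701
[ 0.57660529 -0.0015483   0.023793  ] [4.37661648 3.57690979 1.2706623 ]
```

View pics/s7c.png

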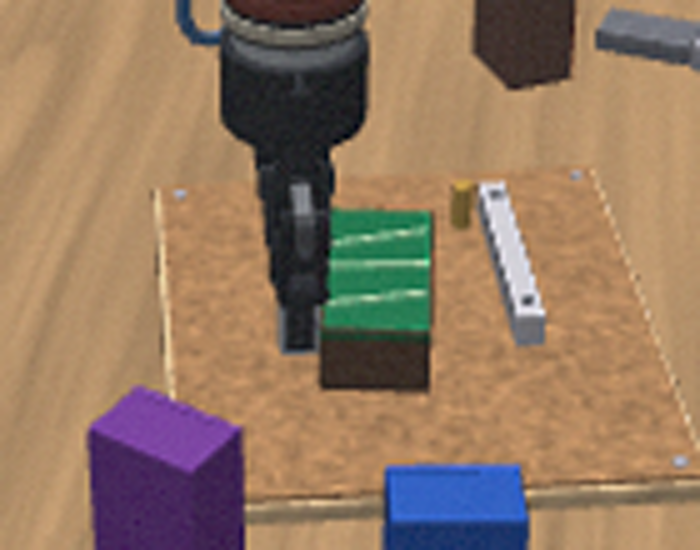

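```bash
python3 -m inch '0 -.004 0 0 0 0 .3;0 -.004 0 0 0 0 .3;0 -.004 0 0 0 0 .3;0 -.004 0 0 0 0 .3;0 -.004 0 0 0 0 .3;0 -.004 0 0 0 0 .3;0 -.004 0 0 0 0 .3;0 -.004 0 0 0 0 .3'
python3 - <<'E'
from h import *
from plant import *
s=state();print(s['tool_pos'],s['contact_force'])
im=grab_frame("side"); cv2.imwrite("pics/s8c.png",cv2.resize(im[150:260,270:410],None,fx=5,fy=5,interpolation=2))
E
```

```text
time: 8.13
tool_pos: [0.5455, -0.0092, 0.0237]
tool_rot: [0.001, 0.625, 0.78, 0.0]
contact_force: [5.0, 1.2, 1.8]
gripper_width: 0.701
[ 0.54548676 -0.00923055  0.02369174] [5.03775828 1.18494583 1.81124413]
```

View pics/s8c.png

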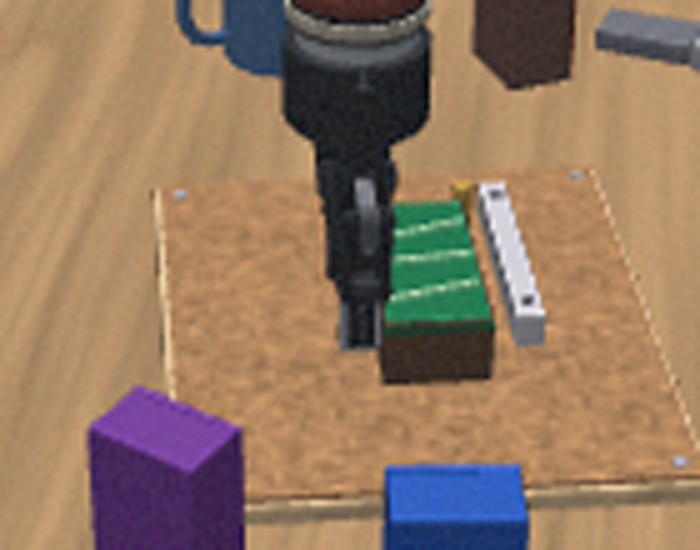

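The stone is now parallel to the fence, with a gap of about 15 mm.

```bash
python3 -m inch '0 -.003 0 0 0 0 .3;0 -.003 0 0 0 0 .3;0 -.003 0 0 0 0 .3;0 -.002 0 0 0 0 .3'; python3 -m inch '0 -.0015 0 0 0 0 .3;0 -.0015 0 0 0 0 .3'
```

```text
time: 8.52
tool_pos: [0.5346, -0.0116, 0.0236]
tool_rot: [0.001, 0.625, 0.78, 0.0]
contact_force: [5.5, 1.5, 1.2]
gripper_width: 0.699
time: 8.68
tool_pos: [0.5318, -0.0121, 0.0236]
tool_rot: [0.001, 0.625, 0.78, 0.0]
contact_force: [4.5, 0.3, 0.7]
gripper_width: 0.702
```

```bash
python3 -m inch '0 -.0015 0 0 0 0 .3;0 -.0015 0 0 0 0 .3'; python3 -m inch '0 -.001 0 0 0 0 .3'; python3 -m inch '0 -.001 0 0 0 0 .3';python3 -m inch '0 0 0 0 0 0 .3'
python3 - <<'E'
from h import *
from plant import *
im=grab_frame("side"); cv2.imwrite("pics/s9c.png",cv2.resize(im[170:250,320:400],None,fx=7,fy=7,interpolation=2))
E
```

```text
time: 8.85
tool_pos: [0.5288, -0.0128, 0.0235]
tool_rot: [0.001, 0.625, 0.78, 0.0]
contact_force: [4.6, 1.4, 0.8]
gripper_width: 0.698
time: 8.93
tool_pos: [0.5287, -0.0128, 0.0237]
tool_rot: [0.001, 0.625, 0.78, 0.001]
contact_force: [10.2, 2.9, -1.2]
gripper_width: 0.7
time: 9.02
tool_pos: [0.5286, -0.0129, 0.024]
tool_rot: [0.002, 0.625, 0.78, 0.002]
contact_force: [11.7, 4.4, -0.7]
gripper_width: 0.7
time: 9.1
tool_pos: [0.5286, -0.0128, 0.0241]
tool_rot: [0.002, 0.625, 0.78, 0.002]
contact_force: [10.4, 2.9, -2.6]
gripper_width: 0.705
```

View pics/s9c.png

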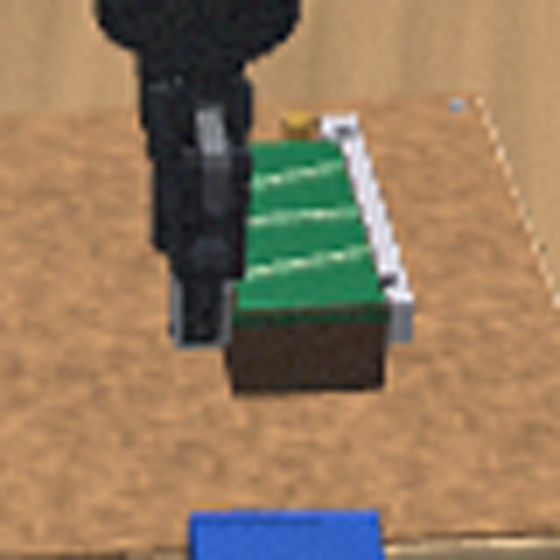

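```bash
python3 -m inch '0 -.001 0 0 0 0 .3;0 -.001 0 0 0 0 .3'; python3 -m inch '0 -.0005 0 0 0 0 .3;0 0 0 0 0 0 .3;0 0 0 0 0 0 .3'
```

```text
time: 9.32
tool_pos: [0.5286, -0.0129, 0.0249]
tool_rot: [0.004, 0.626, 0.78, 0.004]
contact_force: [16.2, 6.1, -1.2]
gripper_width: 0.7
time: 9.57
tool_pos: [0.5285, -0.0129, 0.0252]
tool_rot: [0.004, 0.626, 0.78, 0.004]
contact_force: [15.7, 6.0, -2.2]
gripper_width: 0.705
```

The total push is about 17 N and holds, with the stone flush to the fence. Next I'll back off, lift, close the gripper and go to its near end.

```bash
python3 -m inch '0 .004 0 0 0 0 .3;0 .006 0 0 0 0 .3;0 .008 0 0 0 0 .3;0 0 -.03 0 0 0 .3;0 0 -.035 0 0 0 1;0 0 -.035 0 0 0 1;.03 -.015 0 0 0 0 1;.033 -.018 0 0 0 0 1;.033 -.022 0 0 0 0 1;0 0 0 0 0 0 1'
python3 - <<'E'
from h import *
from plant import *
s=state();print(s['tool_pos'],s['tool_rot'],s['contact_force'])
d=s['tool_pos']-[.5197,-.0348,0]; print(R.from_euler('z',-.22).apply(d))
im=grab_frame("side"); cv2.imwrite("pics/s10c.png",cv2.resize(im[150:260,270:410],None,fx=5,fy=5,interpolation=2))
im=grab_frame("top");cv2.imwrite("pics/t10c.png",cv2.resize(im[170:300,260:410],None,fx=4,fy=4,interpolation=2))
E
```

```text
time: 10.4
tool_pos: [0.4618, 0.0751, 0.1211]
tool_rot: [-0.003, 0.624, 0.781, -0.002]
contact_force: [-0.5, -1.1, -0.3]
gripper_width: 0.0
[0.46179058 0.0751375  0.1210717 ] [-0.00318331  0.62409213  0.78134218 -0.00180929] [-0.54020558 -1.05662824 -0.29105952]
[-0.03252204  0.11992528  0.1210717 ]
```

View pics/s10c.png

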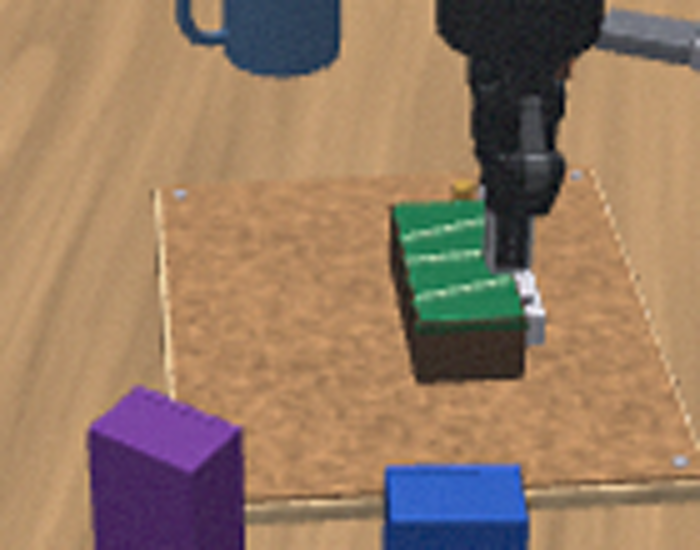

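View pics/t10c.png

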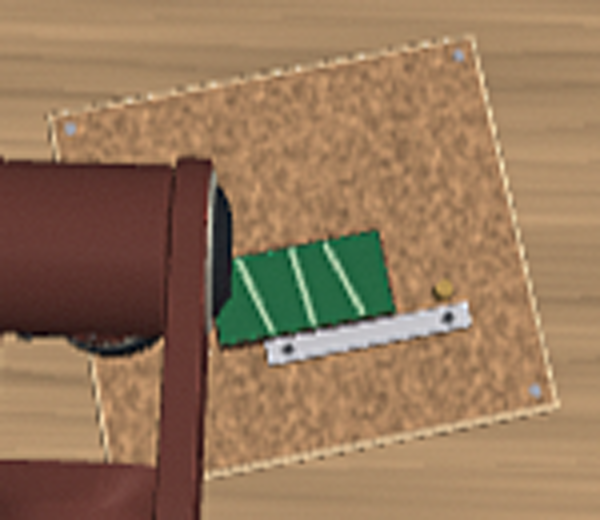

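```bash
cat > f10.py <<'E'
from fit2 import *
c=lambda u,v:(u*.06,v*.029,.055)
S5=lambda p:crop(p,(270,150),5)
solve([c(1,1),c(-1,-1),c(-1,1)],S5([(391,205),(525,317),(413,322)]),[c(1,1),c(1,-1),c(-1,-1)],T([(378,230),(395,314),(220,347)]),0)
E
python3 f10.py
```

```text
board [ 0.52   -0.0341  0.2196] stone [ 0.4944 -0.0345 -1.3642] in board [-0.025   0.0052] skew -0.0129
```

The fit puts the stone at board (-0.025, 0.005), skew about 0.01 rad, so it has 30 mm to slide to the peg. I'll descend and push its end.

```bash
python3 -m inch '0 0 .035 0 0 0 1;0 0 .035 0 0 0 1;0 0 .025 0 0 0 1;-.01 .002 0 0 0 0 1;-.01 0 0 0 0 0 1;-.01 0 0 0 0 0 1;-.004 0 0 0 0 0 1;-.004 0 0 0 0 0 1;-.003 0 0 0 0 0 1'; python3 -m inch '-.003 0 0 0 0 0 1;-.003 0 0 0 0 0 1;-.003 0 0 0 0 0 1;-.003 0 0 0 0 0 1'
```

```text
time: 11.25
tool_pos: [0.4797, 0.0325, 0.0305]
tool_rot: [0.001, 0.626, 0.78, 0.002]
contact_force: [-1.1, 6.3, 3.9]
gripper_width: -0.001
time: 11.58
tool_pos: [0.4821, 0.0213, 0.0305]
tool_rot: [0.001, 0.626, 0.78, 0.002]
contact_force: [-1.2, 6.5, 2.9]
gripper_width: -0.001
```

Run:
```python
from h import *
from plant import *
s=state();print(s['tool_pos'],s['tool_rot'],s['contact_force'])
d=s['tool_pos']-[.52,-.0345,0]; print(R.from_euler('z',-.22).apply(d))
im=grab_frame("side"); cv2.imwrite("pics/s11c.png",cv2.resize(im[150:260,270:410],None,fx=5,fy=5,interpolation=2))
```

```text
[0.4820683  0.02130442 0.03052026] [5.03974339e-04 6.25772205e-01 7.80003425e-01 1.88432244e-03] [-1.1882202   6.47693146  2.88946663]
[-0.02483928  0.06273721  0.03052026]
```

View pics/s11c.png

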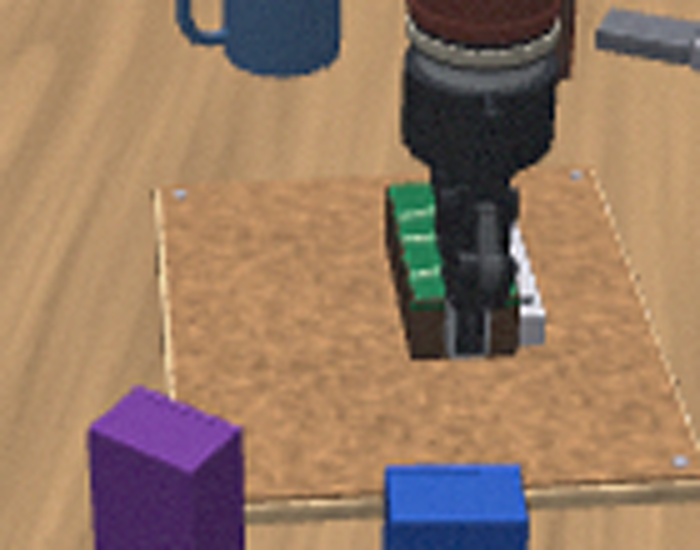

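The stone is sliding along the fence at about 6 N, with roughly 13 mm to go.

```bash
python3 -m inch '-.003 -.0005 0 0 0 0 1;-.003 -.0005 0 0 0 0 1;-.002 -.0005 0 0 0 0 1'; python3 -m inch '-.0015 -.0003 0 0 0 0 1;-.0015 0 0 0 0 0 1';  python3 -m inch '-.0015 0 0 0 0 0 1'
```

```text
time: 11.88
tool_pos: [0.4836, 0.0137, 0.0306]
tool_rot: [0.002, 0.626, 0.78, 0.003]
contact_force: [4.5, 9.5, -0.5]
gripper_width: -0.003
time: 12.05
tool_pos: [0.4839, 0.0121, 0.0307]
tool_rot: [0.0, 0.626, 0.78, 0.005]
contact_force: [3.2, 19.9, 2.0]
gripper_width: 0.001
time: 12.13
tool_pos: [0.484, 0.0121, 0.0306]
tool_rot: [-0.001, 0.626, 0.779, 0.006]
contact_force: [2.1, 25.7, 3.5]
gripper_width: -0.001
```

Contact has stiffened to 25 N with the tool stopped, so the stone is at the peg. I'll back off, lift and check.

```bash
python3 -m inch '.003 0 0 0 0 0 1;.007 0 0 0 0 0 1;.02 0 0 0 0 0 1;0 0 -.03 0 0 0 1;0 0 -.04 0 0 0 1;.03 0 -.02 0 0 0 1;.03 0 0 0 0 0 1;.02 0 0 0 0 0 1;0 0 0 0 0 0 1'
python3 - <<'E'
from h import *
from plant import *
s=state();print(s['tool_pos'],s['contact_force'])
im=grab_frame("side"); cv2.imwrite("pics/s12c.png",cv2.resize(im[150:260,270:410],None,fx=5,fy=5,interpolation=2))
im=grab_frame("top");cv2.imwrite("pics/t12c.png",cv2.resize(im[205:285,300:400],None,fx=8,fy=7.5*8/7.5*0+8,interpolation=2)[:600])
E
```

```text
time: 12.88
tool_pos: [0.4576, 0.1176, 0.1199]
tool_rot: [0.001, 0.624, 0.781, 0.001]
contact_force: [-0.3, 0.2, -0.3]
gripper_width: -0.001
[0.45764767 0.117647   0.11993595] [-0.32915536  0.15715339 -0.34948758]
```

View pics/s12c.png

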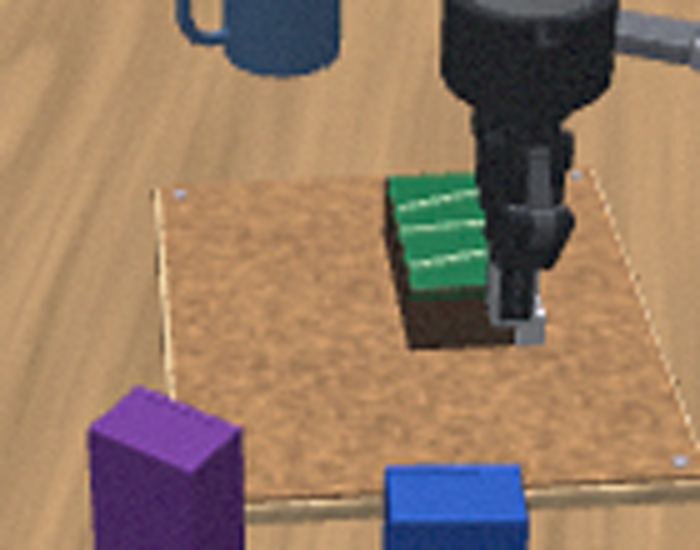

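View pics/t12c.png

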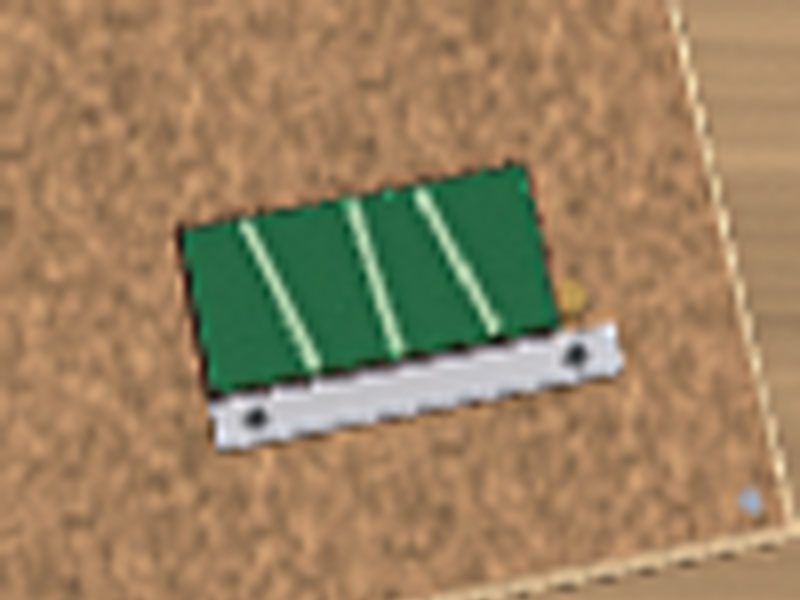

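```bash
cat > f12.py <<'E'
from fit2 import *
c=lambda u,v:(u*.06,v*.029,.055)
S5=lambda p:crop(p,(270,150),5); T8=lambda p:crop(p,(300,205),8)
solve([c(1,1),c(-1,1)],S5([(388,178),(407,291)]),[c(1,1),c(1,-1),c(-1,-1),c(-1,1)],T8([(524,165),(560,328),(210,392),(180,229)]),1)
E
python3 f12.py
```

```text
board [ 0.5201 -0.0341  0.2199] stone [ 0.5008 -0.064  -1.3658] in board [-0.0253 -0.025 ] skew -0.0149
res px max 1.28
[[-0.8, -0.9], [0.4, -1.3], [0.7, 0.9], [-0.7, 0.9], [0.1, 0.3], [0.2, -0.3], [0.5, -0.3], [-0.5, 0.1], [0.2, -0.1], [-0.3, -1.0], [0.6, -1.0], [0.5, -0.4], [0.1, 0.8], [-0.7, 0.2], [0.1, 0.3], [-0.2, -0.1], [0.2, 0.9], [-0.6, -0.3], [0.2, 0.2], [0.5, -0.3], [0.3, 0.6], [-0.3, 0.5], [-0.4, -0.5]]
[-0.0001 -0.0001  0.0042  0.0019  0.0009  0.0006  0.0001  0.0001  0.0009
  0.0033 -0.0012 -0.0004]
```

Run:
```python
from plant import *
import cv2,numpy as np
a=grab_frame("top");b=cv2.imread("pics/top0.png");d=cv2.absdiff(a,b).max(2)
for n,(x,y,r) in dict(jar=(187,182,18),loupe=(201,239,11),mug=(455,191,22),red=(458,252,20)).items(): print(n,d[y-r:y+r,x-r:x+r].mean())
print(job_done())
```

```text
jar 7.881944444444445
loupe 7.12603305785124
mug 6.462293388429752
red 6.845
the job is handed in; nothing more can be done
None
```

The stone is lying on the board, green side up, along the fence with its former top end at the brass peg. I handed the job in at about 13 s of the 72 s; no verdict is reported.

**What I did:**
- **Tip:** I tipped it with the closed fingers pushing high on the green side.
- **Fence:** The half-open gripper then swung it parallel and pressed it on the fence. I measured about 17 N on the tool with the stone stopped, against about 5 N while it slid.
- **Peg:** I slid it about 30 mm along the fence until it stopped on the peg, where the force peaked at about 26 N (limit 35 N). The gripper then backed off and lifted clear.

**Last checks:**
- **Position:** The two-camera fit puts the stone's middle at board (-25.3, -25.0) mm, against a target of (-25, -25) mm.
- **Angle:** Skew to the fence is about 0.015 rad, within the 0.045 rad limit and about as fine as I can read the pixels. The fit residuals were up to 1.3 px.
- **Other objects:** The jar, loupe, mug and red stone showed only small, similar picture differences from the start, so I see no sign that they moved.
- **Not measured:** I had no direct reading of the fence contact force. I inferred at least 10 N from the push minus sliding friction.

**Disagreement:** My first fits from the two cameras taken alone put the board about 9 mm apart in y. Fitting both cameras together with small corrections to each camera's pose cleared that up.

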